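# Sweep the bobbins through the gate in order

### The arm

A 7-joint arm with a two-finger parallel gripper is mounted at the origin on the work surface. World frame = base frame: x ahead of the robot, y to its left, z up, the work surface at z = 0. Lengths are in m, angles in degrees, forces in N, time in s.
With the tool pointing down it reaches from about 0.425 to 0.875 m from the base axis. Payload 4.7 kg.
Tool frame: the origin (TCP) lies midway between the tips of the shut fingers; the grasp point (between the pads) lies env.grip_point_offset behind it (env.grip_point_offset is the distance from the TCP to the grasp point, in m); z points along the fingers, y is the line along which they close (so a half turn about z gives the same grasp; the last joint's range is limited). The gripper opens to 87 mm and grips with 3 to 60 N. Pads are 19 mm wide; open, the fingers measure 117 mm over their backs; the gripper's body (75 mm by 190 mm) begins 51 mm behind the grasp point.
Start: joints at [69.162, 18.392, -4.016, 83.108, 1.295, 78.541, -3.26], TCP at [0.24, -0.604, 0.223] pointing down, gripper open.
Joint ranges: [-163.93, 163.93], [-17.29, 119.83], [-79.2, 71.16], [3.27, 140.29], [-89.18, 269.18], [5.43, 117.66], [-154.24, 154.24]. Speed limits (degrees/s): [147.25, 147.25, 180, 180, 180, 180, 180].

### API

Orientations are given as [roll, pitch, yaw] about the fixed x, y, z axes, in that order (R = Rz(yaw) Ry(pitch) Rx(roll)).
In Python, from cell import env gives the robot as it stands.
- The arm moves only by the shell command python3 -m creep 'ROWS' [FORCE]. ROWS is a JSON object of lists of equal length, an entry for each row: "translation": the shift along the tool's x, y, z in units of 0.08 m (1.0 is 0.08 m), a list of three; "turn": the turn, a rotation vector about the tool's x, y, z in units of 180 degrees (1.0 is 180 degrees), a list of three; "grip": the opening, from 0 (shut) to 1 (fully open). In form: {"translation": [[x, y, z], ...], "turn": [[ax, ay, az], ...], "grip": [grip, ...]}. A call has 1 to 5 rows; each row shifts and turns the commanded pose from where the row before left it, along the tool's axes as they then stand; what a row does not reach is not made up. A row lasts 1/8 s, in which the tool goes at most 62.5 mm and 10.7 degrees, less where a joint would pass 70% of its speed; a pose out of reach is approached as far as the arm can. A call with a number of a shift or a turn outside -1 to 1 is refused whole. A call with a gripper value outside its range is refused whole. The fingers move at their own pace and stop on an object; FORCE is the grip in N (left out, the last holds). Time passes only in rows, so rows that do not move let the fingers close. It gives the time, the measured TCP pose, the force, the opening and the grip force at its end, in the units of the state.
- env.get_obs(): the state, without advancing time (a new reading comes with each control period).
- env.read_camera(name): name is "side" or "top" or "wrist"; returns a dict with "frame" (420x560x3 uint8, red, green, blue), "z_map" (420x560 float32, m along the optical axis (not along the pixel's ray), 0 where there is no reading), "K" (3x3 intrinsics, pixels), "D" ([k1, k2, p1, p2, k3] as OpenCV has them; the pictures are not rectified), "rvec" (rotation vector, rad) and "tvec" (3), from world to camera coordinates, as OpenCV has them. Camera axes: x right, y down, z forward; pixel columns grow to the right and rows downward; lengths in m; the calibration is good to about 2 mm. A picture is of the moment at which its call begins.
- env.sign_off(): hands the job in; it is judged then, once.
The state is a dict: "time_s": time; "qpos": joint angles; "joint_velocities": joint speeds; "effort": joint torques, N m; "tool_pos": TCP position; "tool_rot": TCP orientation; "force": force on the tool from outside, world axes, zero at the start; "wrist_torque": the same for the moment, N m; "grip_width": finger opening in m; "grasp_force": force on a finger pad.
Only numpy, scipy, OpenCV 4.12 (cv2) and the standard library are available. Lean on these libraries where they do the work, as an engineer would, in place of code of your own. Each camera call takes 0.05 s, during which the arm holds its last target. There are 200 camera calls.

### The job

On the white bobbin tray, sweep the three loose bobbins one at a time through the gap in the dark bar so that each drops down into the open slot behind it: first the red one, then the yellow one, then the blue one. Only push them along the deck with the fingertips or the outside of the fingers; never lift a bobbin. Leave the steel weight, the jar, the oil bottle and the screwdriver where they stand.

Things in the scene. Friction and masses are not known exactly. Their poses are not given: they have to be found in the camera images.
- tray: bobbin tray fixed to the bench, 296 mm (its x) by 327 mm (y). Origin on the bench, z up. Its flat white deck, 65 mm above the bench, spans x -140 to 140, y -150 to 100 mm inside wooden rims 8 mm thick, 12 mm high on the -x, +x and -y sides. On the +y side a dark bar (y 100 to 106 mm) stands 22 mm above the deck, with a 40 mm gap in its middle (x -20 to 20 mm): the gate
- gate (a point): middle of the gate at deck level (tray x 0, y 103 mm, 65 mm above the bench). The deck runs level through the gap and ends at tray y 106 mm, where it drops into the slot; bobbins go through in the tray's +y direction (also this point's y axis)
- slot (a point): middle of the slot's floor, 6 mm above the bench: an open-topped plywood pit behind the gate, inside 100 mm wide (tray x -50 to 50) and 55 mm long (tray y 106 to 161 mm), its floor 59 mm below the deck, its side and end walls 8 mm thick and 10 mm higher than the deck. All three bobbins fit in it
- red_center (a point): centre (half-way up, 6 mm above its underside) of the red bobbin: a loose, metal sewing-machine bobbin, 28 mm across and 12 mm tall, about 14 g, lying flat on the tray's deck at the start; its z axis is the bobbin's axis. It slides when pushed on its side. It goes first
- yellow_center (a point): centre (half-way up, 6 mm above its underside) of the yellow bobbin: a loose, metal sewing-machine bobbin, 28 mm across and 12 mm tall, about 14 g, lying flat on the tray's deck at the start; its z axis is the bobbin's axis. It slides when pushed on its side. It goes second
- blue_center (a point): centre (half-way up, 6 mm above its underside) of the blue bobbin: a loose, metal sewing-machine bobbin, 28 mm across and 12 mm tall, about 14 g, lying flat on the tray's deck at the start; its z axis is the bobbin's axis. It slides when pushed on its side. It goes last
- weight: steel pattern weight standing on the tray's deck near one side rim, 30 mm across, 40 mm tall, 200 g; origin at the centre of its underside, z up. Leave it alone
- jar: small amber glass jar with black cap standing on the deck near the other side rim, 30 mm across, 40 mm tall; origin at the centre of its underside, z up. Leave it alone
- oil: white oil bottle with red cap standing on the bench to the right of the tray, 48 mm across, 115 mm tall; origin at the centre of its underside, z up. Leave it alone
- driver: screwdriver with a wooden handle lying on the bench to the left of the tray, 170 mm long along its x axis, about 26 mm tall; origin under its middle. Leave it alone

How it is judged (in metres and radians):
On the way, in this order (a step that is already met when the one before it is completed fails the run):
1. the red bobbin is down in the slot (y of red_center in the frame of tray between 0.107 and 0.161 m and x of red_center in the frame of tray between -0.05 and 0.05 m and z of red_center in the frame of tray below 0.061 m), for 0.2 s.
2. then the yellow bobbin is down in the slot (y of yellow_center in the frame of tray between 0.107 and 0.161 m and x of yellow_center in the frame of tray between -0.05 and 0.05 m and z of yellow_center in the frame of tray below 0.061 m), for 0.2 s.
3. then the blue bobbin is down in the slot (y of blue_center in the frame of tray between 0.107 and 0.161 m and x of blue_center in the frame of tray between -0.05 and 0.05 m and z of blue_center in the frame of tray below 0.061 m), for 0.2 s.
At the end, for the whole second after the job is handed in: all three bobbins rest in the slot behind the gate: each one's centre inside the slot's walls and at least 4 mm below the deck, moving slower than 20 mm/s; they went in in the order red, yellow, blue (all of step 1 and all of step 2 and all of step 3 and linear speed of each of red, yellow, blue below 0.02 m/s); the robot touches nothing.
It fails at once if a bobbin is lifted more than about 16 mm off the deck (z of any of red_center, yellow_center, blue_center in the frame of tray above 0.087 m).
It fails at once if the steel weight is shifted more than 20 mm or tipped over (distance of weight from where it was at the start of the episode above 0.02 m or angle between weight's own z axis and vertical above 0.5 rad).
It fails at once if the jar is shifted more than 20 mm or tipped over (distance of jar from where it was at the start of the episode above 0.02 m or angle between jar's own z axis and vertical above 0.5 rad).
It fails at once if the oil bottle is shifted more than 20 mm or tipped over (distance of oil from where it was at the start of the episode above 0.02 m or angle between oil's own z axis and vertical above 0.5 rad).
It fails at once if the screwdriver is shifted more than 20 mm (distance of driver from where it was at the start of the episode above 0.02 m).
It also fails if it takes over 72 s, if anything falls off the work surface, if the arm or the gripper's body presses on something with over 40 N, if the wrist force passes 120 N, or if a joint passes its speed limit or range.

## Working session

There is one attempt and no reset: what is moved stays moved. The work goes in short steps, Python scripts to look and compute and a shell command to move; the robot and the scene stay as the last step left them, time stands still between calls to the robot, and variables do not carry over. Pictures are saved under pics/ and viewed, at most 10 in all, crops included, and the job is handed in when it is done.

```bash
mkdir -p pics; ls; python3 - <<'E'
from cell import env
import cv2
o=env.get_obs();print(o['tool_pos'],o['tool_rot'],o['grip_width'],o['time_s'],env.grip_point_offset)
for n in ['top','side']:
    c=env.read_camera(n);cv2.imwrite(f'pics/{n}0.png',c['frame'][:,:,::-1]);print(n,c['K'],c['D'],c['rvec'],c['tvec'])
E
```

```text
pics
[ 0.23949358 -0.60370914  0.22147964] [-1.79895107e+02  6.48232954e-03  2.16444702e+01] 0.08686591874063262 0.0 0.0187
top [[487.07088121   0.         276.05820292]
 [  0.         487.07088121 208.8712483 ]
 [  0.           0.           1.        ]] [-0.0525648  0.         0.         0.         0.       ] [ 2.12399241 -2.1564057   0.16598867] [-0.00275989  0.56817536  1.45591863]
side [[488.52643806   0.         275.87814232]
 [  0.         488.52643806 211.10861284]
 [  0.           0.           1.        ]] [-0.01434622  0.          0.          0.          0.        ] [ 2.34841017 -0.30149175  0.13941394] [-0.56308957  0.17220309  1.19914086]
```

View pics/top0.png

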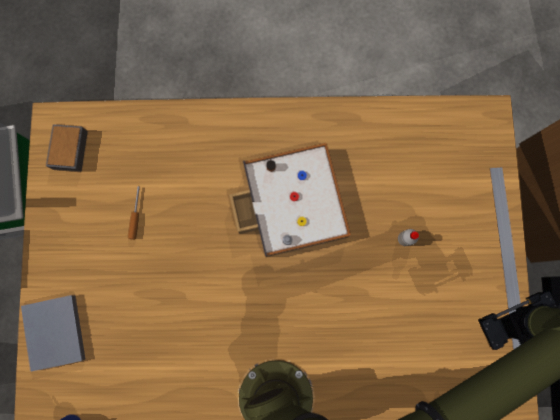

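The top view shows the tray at about (297,200), with its gate on the left at (258,208) and the slot at (244,211). Bobbins are red (294,197), yellow (302,221) and blue (302,175). The jar is at (271,166) and the weight at (288,239).

```bash
cat > h.py <<'E'
import numpy as np,cv2
from cell import env
def ray(c,uv,z):
    uv=np.asarray(uv,float).reshape(-1,1,2)
    n=cv2.undistortPoints(uv,c['K'],c['D']).reshape(-1,2)
    R=cv2.Rodrigues(c['rvec'])[0];C=-R.T@np.ravel(c['tvec'])
    d=np.c_[n,np.ones(len(n))]@R
    return C+d*((z-C[2])/d[:,2])[:,None]
def masks(c,roi=None):
    h=cv2.cvtColor(c['frame'],cv2.COLOR_RGB2HSV).astype(int);H,S,V=h[...,0],h[...,1],h[...,2]
    m={'red':((H<6)|(H>174))&(S>170)&(V>90),'yellow':(H>22)&(H<34)&(S>150)&(V>120),'blue':(H>105)&(H<128)&(S>150)&(V>80),'white':(S<40)&(V>150)}
    return m
def blobs(m,amin=8):
    n,l,s,ce=cv2.connectedComponentsWithStats(m.astype(np.uint8))
    return [(s[i,4],ce[i],l==i) for i in np.argsort(-s[1:,4])+1 if s[i,4]>=amin]
E
python3 - <<'E'
from h import *
for n in ['top','side']:
    c=env.read_camera(n);m=masks(c)
    for k in ['red','yellow','blue']:
        for a,ce,_ in blobs(m[k])[:4]:print(n,k,a,ce.round(1),ray(c,ce,.077)[0].round(4))
    a,ce,l=blobs(m['white'])[0]
    if n=='top':
        pts=np.argwhere(l)[:,::-1]
        w=ray(c,pts,.065)[:,:2].astype(np.float32)
        r=cv2.minAreaRect(w);print(a,r,cv2.boxPoints(r))
E
```

```text
top red 50 [414.3 234.9] [ 0.4777 -0.4247  0.077 ]
top red 46 [294.  196.2] [ 0.601  -0.0661  0.077 ]
top yellow 58 [301.5 221. ] [ 0.5249 -0.0871  0.077 ]
top blue 51 [301.7 175.1] [ 0.6657 -0.091   0.077 ]
6261 ((0.5957420468330383, -0.0678548663854599), (0.2778042256832123, 0.2559187114238739), 12.942734718322754) [[ 0.43170887  0.02574272]
 [ 0.48902875 -0.22367424]
 [ 0.7597752  -0.16145244]
 [ 0.70245534  0.0879645 ]]
side red 120 [277.8 368.4] [ 0.4791 -0.4007  0.077 ]
side red 84 [290.7 236.6] [ 0.6005 -0.0726  0.077 ]
side red 30 [ 14.1 109.2] [-0.119   0.6821  0.077 ]
side yellow 95 [263.1 248.5] [ 0.5251 -0.0932  0.077 ]
side blue 3639 [27.  57.1] [-0.1095  1.0371  0.077 ]
side blue 1735 [98.4 55.5] [0.1504 0.9838 0.077 ]
side blue 701 [ 29.1 127.3] [-0.0629  0.565   0.077 ]
side blue 85 [318.6 238.7] [ 0.6651 -0.0965  0.077 ]
```

View pics/side0.png

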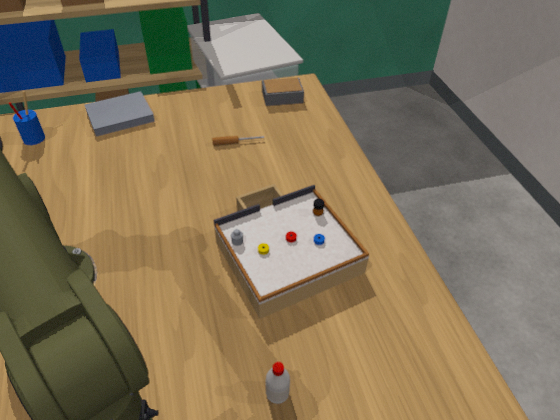

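```bash
python3 -m creep '{"translation":[[0,0,0],[0,0,0],[0,0,0],[0,0,0]],"turn":[[0,0,-0.0565],[0,0,-0.0565],[0,0,-0.0565],[0,0,-0.0565]],"grip":[0.18,0.18,0.18,0.18]}' && python3 -m creep '{"translation":[[0,0,0],[0,0,0],[0,0,0],[0,0,0]],"turn":[[0,0,-0.0565],[0,0,-0.0565],[0,0,-0.0565],[0,0,-0.0565]],"grip":[0.18,0.18,0.18,0.18]}'
cat >> h.py <<'E'
def tray2w(p,yaw=12.94,c=(.5957,-.0679)):
    a=np.radians(yaw);R=np.array([[np.cos(a),-np.sin(a)],[np.sin(a),np.cos(a)]])
    return np.array(c)+R@(np.array(p)-[0,-.022])
def w2tray(w,yaw=12.94,c=(.5957,-.0679)):
    a=np.radians(yaw);R=np.array([[np.cos(a),-np.sin(a)],[np.sin(a),np.cos(a)]])
    return R.T@(np.asarray(w)[:2]-c)+[0,-.022]
def where():
    o=env.get_obs();print('tray',w2tray(o['tool_pos']).round(4),'z',o['tool_pos'][2].round(4),'rot',np.round(o['tool_rot'],2),'F',np.round(o['force'],1),'t',o['time_s'],'w',o['grip_width'])
E
python3 -c "
from h import *
where()"
```

```text
time_s: 0.7
tool_pos: [0.2397, -0.604, 0.2223]
tool_rot: [-180.0, -0.0, 62.7]
force: [-0.0, 0.2, -0.1]
grip_width: 0.0551
grasp_force: 0.0
time_s: 1.2
tool_pos: [0.2397, -0.604, 0.2223]
tool_rot: [-180.0, -0.0, 103.3]
force: [0.5, 0.3, -0.0]
grip_width: 0.0186
grasp_force: 0.0
tray [-0.467  -0.4648] z 0.2223 rot [-1.8000e+02 -3.0000e-02  1.0334e+02] F [ 0.5  0.3 -0. ] t 1.2 w 0.018605796852809765
```

```bash
python3 -m creep '{"translation":[[0.425,0.536,0],[0.425,0.536,0],[0.425,0.536,0],[0.425,0.536,0],[0.425,0.536,0]],"turn":[[0,0,0],[0,0,0],[0,0,0],[0,0,0],[0,0,0]],"grip":[0.18,0.18,0.18,0.18,0.18]}' >/dev/null && python3 -m creep '{"translation":[[0.425,0.536,0],[0.425,0.536,0],[0.425,0.536,0],[0.425,0.536,0],[0.425,0.536,0]],"turn":[[0,0,0],[0,0,0],[0,0,0],[0,0,0],[0,0,0]],"grip":[0.18,0.18,0.18,0.18,0.18]}'
python3 -c "
from h import *
where()
c=env.read_camera('wrist');cv2.imwrite('pics/w1.png',c['frame'][:,:,::-1])
m=masks(c)
for k in ['red','yellow','blue']:
    for a,ce,_ in blobs(m[k],100)[:2]:
        p=ray(c,ce,.074)[0];print(k,a,ce.round(1),p.round(4),w2tray(p).round(4))
"
```

```text
time_s: 2.45
tool_pos: [0.5818, -0.1752, 0.2225]
tool_rot: [-180.0, 0.0, 103.0]
force: [-0.2, 0.6, 0.6]
grip_width: 0.0159
grasp_force: 0.0
tray [-0.0376 -0.1235] z 0.2225 rot [-1.8000e+02  3.0000e-02  1.0298e+02] F [-0.2  0.6  0.6] t 2.45 w 0.015851650139110614
red 572 [327.3  80.8] [ 0.6042 -0.0639  0.074 ] [ 0.0092 -0.02  ]
yellow 501 [239.9  84.3] [ 0.5284 -0.0845  0.074 ] [-0.0693 -0.0231]
blue 563 [386.7 125.4] [ 0.6688 -0.0888  0.074 ] [ 0.0665 -0.0587]
```

View pics/w1.png

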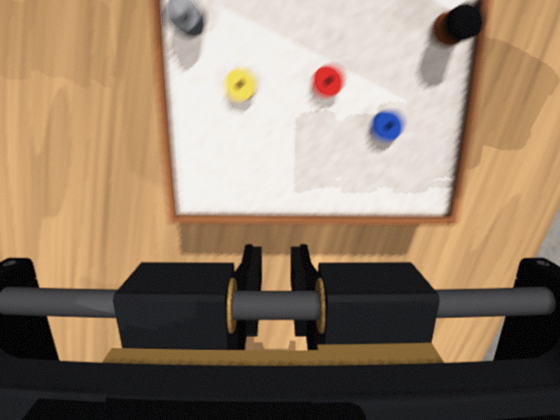

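The wrist view shows red (327,81), yellow (240,84) and blue (387,125), with the rear deck corners at about (177,213) and (452,215). The weight is at (184,16) and the jar at (460,23). I'll move forward so the gate comes into view.

```bash
python3 -m creep '{"translation":[[0.40,0.29,0],[0.40,0.29,0],[0,0,0]],"turn":[[0,0,0],[0,0,0],[0,0,0]],"grip":[0.18,0.18,0.18]}'
python3 -c "
from h import *
where()
c=env.read_camera('wrist');cv2.imwrite('pics/w2.png',c['frame'][:,:,::-1])
m=masks(c)
for k in ['red','yellow','blue']:
    for a,ce,_ in blobs(m[k],100)[:2]:
        p=ray(c,ce,.074)[0];print(k,a,ce.round(1),p.round(4),w2tray(p).round(4))
"
```

```text
time_s: 2.88
tool_pos: [0.6126, -0.0987, 0.2225]
tool_rot: [179.9, -0.1, 103.4]
force: [0.4, -0.0, -0.3]
grip_width: 0.0151
grasp_force: 0.0
tray [ 0.0095 -0.0558] z 0.2225 rot [ 1.7995e+02 -1.4000e-01  1.0341e+02] F [ 0.4 -0.  -0.3] t 2.875 w 0.01511954740664628
red 594 [272.1 158.8] [ 0.6021 -0.0669  0.074 ] [ 0.0065 -0.0225]
yellow 616 [190.6 161.5] [ 0.5267 -0.0873  0.074 ] [-0.0716 -0.0254]
blue 584 [330.  198.2] [ 0.6668 -0.0915  0.074 ] [ 0.064 -0.061]
```

View pics/w2.png

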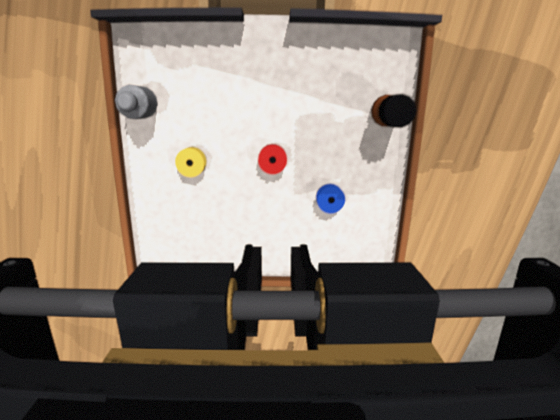

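```bash
python3 -c "
from h import *
c=env.read_camera('wrist')
for uv,z in [((243.5,20.5),.087),((289,22.5),.087),((94,18),.087),((438,23),.087),((243.5,10),.087),((290,11),.087)]:
    p=ray(c,uv,z)[0];print(uv,p.round(4),w2tray(p).round(4))
p=ray(c,[(136,92),(392,103)],.09);print([w2tray(q).round(3) for q in p])
f=cv2.resize(c['frame'][0:80,80:450],None,fx=2,fy=2,interpolation=cv2.INTER_CUBIC);cv2.imwrite('pics/w3.png',f[:,:,::-1])
"
```

```text
(243.5, 20.5) [0.5522 0.0384 0.087 ] [-0.0186  0.0913]
(289, 22.5) [0.5891 0.0454 0.087 ] [0.019  0.0899]
(94, 18) [0.4284 0.0145 0.087 ] [-0.1446  0.0958]
(438, 23) [0.7106 0.0762 0.087 ] [0.1442 0.0927]
(243.5, 10) [0.5506 0.0462 0.087 ] [-0.0184  0.0993]
(290, 11) [0.5879 0.0541 0.087 ] [0.0197 0.0987]
[array([-0.113,  0.035]), array([0.11 , 0.027])]
```

View pics/w3.png

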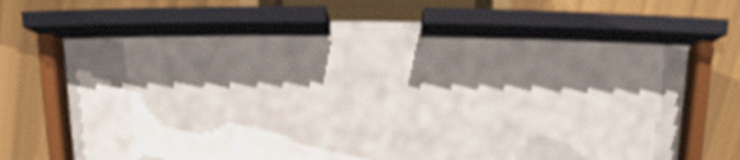

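The crop shows the bar with the gap edges at px (243,20) and (290,22), so the gate sits at tray x≈0 and y≈0.10, as the tray fit predicts. Next I'll descend behind the red bobbin.

```bash
python3 -m creep '{"translation":[[0,-0.044,0.62],[0,0,0.62],[0,0,0.62],[0,0,0],[0,0,0]],"turn":[[0,0,0],[0,0,0],[0,0,0],[0,0,0],[0,0,0]],"grip":[0.18,0.18,0.18,0.18,0.18]}'
python3 -c "
from h import *
where()
c=env.read_camera('wrist');cv2.imwrite('pics/w4.png',c['frame'][:,:,::-1])
m=masks(c)
for k in ['red','yellow','blue']:
    for a,ce,_ in blobs(m[k],100)[:2]:
        p=ray(c,ce,.074)[0];print(k,a,ce.round(1),w2tray(p).round(4))
"
```

```text
time_s: 3.6
tool_pos: [0.6091, -0.1056, 0.0755]
tool_rot: [179.9, 0.1, 102.9]
force: [0.2, -0.6, 0.3]
grip_width: 0.0158
grasp_force: 0.0
tray [ 0.0046 -0.0618] z 0.0755 rot [1.7993e+02 6.0000e-02 1.0292e+02] F [ 0.2 -0.6  0.3] t 3.6 w 0.015835172616650798
red 2190 [279.  188.6] [ 0.0067 -0.0214]
yellow 2266 [129.8 194.1] [-0.0713 -0.0241]
blue 1333 [381.3 247.4] [ 0.063  -0.0545]
```

View pics/w4.png

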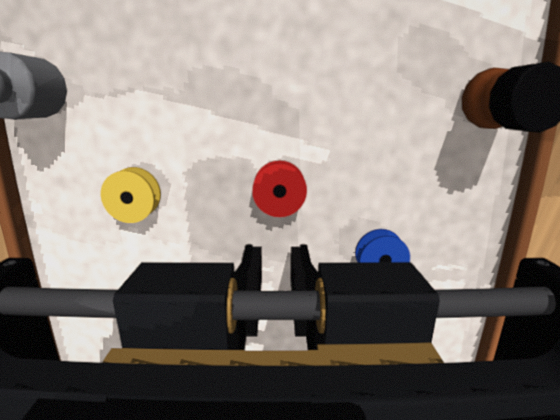

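```bash
python3 -m creep '{"translation":[[0,0.02,0.07],[0.2,0,0],[0.25,-0.015,0],[0.25,-0.015,0],[0.25,-0.015,0]],"turn":[[0,0,0],[0,0,0],[0,0,0],[0,0,0],[0,0,0]],"grip":[0.18,0.18,0.18,0.18,0.18]}'
python3 -c "
from h import *
where()
c=env.read_camera('wrist')
m=masks(c)
for k in ['red','yellow','blue']:
    for a,ce,_ in blobs(m[k],100)[:2]:
        p=ray(c,ce,.074)[0];print(k,a,ce.round(1),w2tray(p).round(4))
"
```

```text
time_s: 4.28
tool_pos: [0.5888, -0.0286, 0.0683]
tool_rot: [180.0, 0.0, 103.1]
force: [0.4, -0.5, -0.6]
grip_width: 0.016
grasp_force: 0.1
tray [0.0021 0.0178] z 0.0683 rot [179.99   0.   103.09] F [ 0.4 -0.5 -0.6] t 4.275 w 0.015959812544274195
red 2293 [275.5 229. ] [0.0023 0.0387]
```

```bash
python3 -m creep '{"translation":[[0.25,-0.02,0],[0.25,0,0],[0.22,0,0],[0.12,0,0],[0,0,0]],"turn":[[0,0,0],[0,0,0],[0,0,0],[0,0,0],[0,0,0]],"grip":[0.18,0.18,0.18,0.18,0.18]}'
cat > s.py <<'E'
from h import *
import sys
where()
c=env.read_camera('wrist')
if len(sys.argv)>1: cv2.imwrite('pics/%s.png'%sys.argv[1],c['frame'][:,:,::-1])
for n,c in [('wrist',c),('top',env.read_camera('top'))]:
  m=masks(c)
  for k in ['red','yellow','blue']:
    for a,ce,_ in blobs(m[k],100 if n=='wrist' else 8)[:2]:
        p=ray(c,ce,.074)[0];print(n,k,a,ce.round(1),w2tray(p).round(4))
E
python3 s.py w5
```

```text
time_s: 4.95
tool_pos: [0.5725, 0.0353, 0.0681]
tool_rot: [-180.0, -0.0, 103.1]
force: [0.4, -0.3, -0.6]
grip_width: 0.0157
grasp_force: 0.0
tray [0.0005 0.0837] z 0.0681 rot [-180.     -0.    103.09] F [ 0.4 -0.3 -0.6] t 4.95 w 0.01571349290318009
wrist red 2139 [275.5 219.2] [0.0007 0.11  ]
top red 42 [414.4 234.9] [-0.1948 -0.3445]
top yellow 55 [301.3 221.1] [-0.0731 -0.0246]
top blue 54 [301.6 175.1] [ 0.0637 -0.0602]
```

View pics/w5.png

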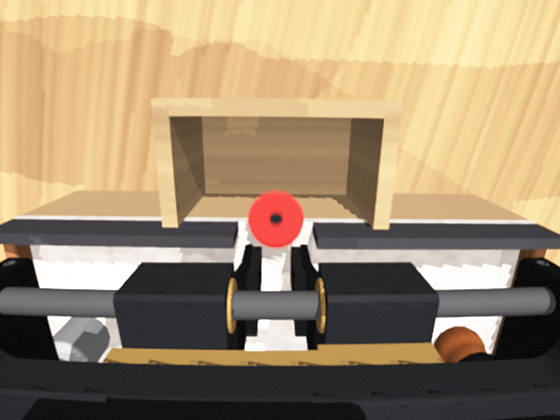

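The red bobbin is at px (275,219) in the middle of the gap, sitting right on the slot's edge. A few millimetres more should do it.

```bash
python3 -m creep '{"translation":[[0.05,0,0],[0,0,0]],"turn":[[0,0,0],[0,0,0]],"grip":[0.18,0.18]}'
python3 s.py
```

```text
time_s: 5.3
tool_pos: [0.5718, 0.0382, 0.0681]
tool_rot: [-180.0, -0.0, 103.0]
force: [0.2, -0.6, 1.1]
grip_width: 0.0158
grasp_force: 0.0
tray [0.0004 0.0868] z 0.0681 rot [-1.8000e+02 -1.0000e-02  1.0299e+02] F [ 0.2 -0.6  1.1] t 5.3 w 0.0158254634000369
wrist red 1433 [276.2 151.1] [0.001  0.1473]
top red 43 [414.5 234.8] [-0.1948 -0.3447]
top red 31 [242.3 213.8] [-0.0091  0.1428]
top yellow 54 [301.5 221. ] [-0.0729 -0.025 ]
top blue 54 [301.6 175.2] [ 0.0635 -0.0601]
```

```bash
python3 -m creep '{"translation":[[0,0,-0.51],[0,0,-0.51],[-0.592,-0.304,0],[-0.592,-0.304,0],[-0.592,-0.304,0]],"turn":[[0,0,0],[0,0,0],[0,0,0],[0,0,0],[0,0,0]],"grip":[0.18,0.18,0.18,0.18,0.25]}' >/dev/null;python3 -m creep '{"translation":[[0,0,0],[0,0,0.3],[0,0,0]],"turn":[[0,0,0],[0,0,0],[0,0,0]],"grip":[0.25,0.25,0.25]}' 
python3 s.py
```

```text
time_s: 6.4
tool_pos: [0.5314, -0.1156, 0.1243]
tool_rot: [-179.8, -0.1, 103.1]
force: [-0.1, -0.0, 0.5]
grip_width: 0.0216
grasp_force: 0.0
tray [-0.0734 -0.0541] z 0.1243 rot [-1.7983e+02 -1.2000e-01  1.0306e+02] F [-0.1 -0.   0.5] t 6.4 w 0.02160149398754645
wrist yellow 1278 [277. 187.] [-0.0722 -0.0247]
wrist blue 1274 [465.9 235.4] [ 0.063  -0.0595]
top red 54 [243.7 213.5] [-0.0093  0.1384]
top red 46 [414.1 235. ] [-0.1949 -0.3436]
top yellow 41 [300.5 221. ] [-0.0724 -0.0223]
top blue 40 [301.2 174.6] [ 0.0657 -0.0593]
```

```bash
python3 -m creep '{"translation":[[0,0.01,0.69],[0,0,0],[0.18,0,0],[0.23,0.16,0],[0.23,0.16,0]],"turn":[[0,0,0],[0,0,0],[0,0,0],[0,0,0],[0,0,0]],"grip":[0.25,0.25,0.25,0.25,0.25]}' 
python3 s.py
```

```text
time_s: 7.12
tool_pos: [0.5481, -0.0592, 0.0731]
tool_rot: [179.8, 0.1, 103.0]
force: [-0.0, 0.1, 0.1]
grip_width: 0.0216
grasp_force: 0.0
tray [-0.0444 -0.0029] z 0.0731 rot [1.7984e+02 8.0000e-02 1.0303e+02] F [-0.   0.1  0.1] t 7.125 w 0.021610002043798038
wrist red 1044 [349.9  11.3] [-0.0112  0.1195]
wrist yellow 2121 [275.5 230.4] [-0.0441  0.0154]
wrist blue 927 [458.3 339.1] [ 0.0685 -0.0567]
top red 52 [243.9 213.6] [-0.0095  0.138 ]
top red 43 [414.5 234.8] [-0.1948 -0.3447]
```

```bash
python3 -m creep '{"translation":[[0.23,0.185,0.04],[0.23,0.185,0],[0.23,0.185,0],[0,0,0]],"turn":[[0,0,0],[0,0,0],[0,0,0],[0,0,0]],"grip":[0.25,0.25,0.25,0.25]}' 
python3 s.py
```

```text
time_s: 7.72
tool_pos: [0.5784, 0.0047, 0.0687]
tool_rot: [179.9, -0.0, 103.2]
force: [0.7, -0.3, 0.2]
grip_width: 0.022
grasp_force: 0.0
tray [-0.0006  0.0526] z 0.0687 rot [179.89  -0.   103.18] F [ 0.7 -0.3  0.2] t 7.725 w 0.0219597498659656
wrist red 1577 [277.7  97.2] [0.0004 0.1377]
wrist yellow 2235 [279.8 227.6] [0.0018 0.0741]
top red 50 [243.9 213.4] [-0.0091  0.1379]
top red 42 [414.4 234.9] [-0.1948 -0.3445]
top blue 46 [301.6 175.3] [ 0.0632 -0.06  ]
```

```bash
python3 -m creep '{"translation":[[0,0,0],[0.22,0,0],[0.17,0,0],[0.05,0,0],[0,0,0]],"turn":[[0,0,0],[0,0,0],[0,0,0],[0,0,0],[0,0,0]],"grip":[0.17,0.17,0.17,0.17,0.17]}' 
python3 s.py
```

```text
time_s: 8.45
tool_pos: [0.5696, 0.0379, 0.0673]
tool_rot: [-180.0, 0.0, 103.1]
force: [0.3, 0.6, -0.7]
grip_width: 0.0146
grasp_force: 0.0
tray [-0.0017  0.0869] z 0.0673 rot [-1.7999e+02  1.0000e-02  1.0308e+02] F [ 0.3  0.6 -0.7] t 8.45 w 0.014639716014802528
wrist red 1445 [279.4 151.8] [0.0003 0.1472]
wrist yellow 1298 [275.5 206.4] [-0.0015  0.1202]
top red 43 [414.5 234.8] [-0.1948 -0.3447]
top red 27 [242.3 213.9] [-0.0095  0.1429]
top blue 55 [301.5 175.2] [ 0.0637 -0.06  ]
```

```bash
python3 -m creep '{"translation":[[0,0,0],[0,0,0]],"turn":[[0,0,0],[0,0,0]],"grip":[0.17,0.17]}' >/dev/null
python3 s.py w6
```

```text
tray [-0.0018  0.0859] z 0.0673 rot [-1.7999e+02  1.0000e-02  1.0297e+02] F [0.3 1.  0.6] t 8.8 w 0.014468119859401635
wrist red 1443 [279.4 150. ] [0.0003 0.147 ]
wrist yellow 745 [257.8 192.7] [-0.0102  0.1262]
top red 43 [414.5 234.8] [-0.1948 -0.3447]
top red 30 [242.4 214.1] [-0.01    0.1425]
top blue 56 [301.5 175.1] [ 0.0639 -0.06  ]
```

View pics/w6.png

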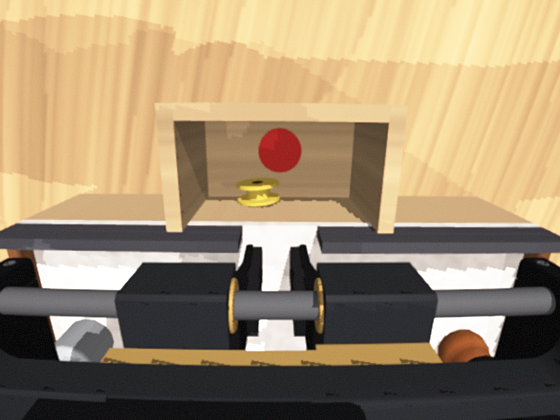

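The red bobbin (280,150) and the yellow one (258,193) are both down in the slot. Blue is next.

```bash
python3 -m creep '{"translation":[[0,0,-0.51],[0,0,-0.51],[-0.553,0.205,0],[-0.553,0.205,0],[-0.553,0.205,0]],"turn":[[0,0,0],[0,0,0],[0,0,0],[0,0,0],[0,0,0]],"grip":[0.17,0.17,0.17,0.17,0.25]}' >/dev/null;python3 -m creep '{"translation":[[-0.553,0.205,0],[0,0,0],[0,0,0.3],[0,0,0]],"turn":[[0,0,0],[0,0,0],[0,0,0],[0,0,0]],"grip":[0.25,0.25,0.25,0.25]}' 
python3 s.py
```

```text
time_s: 10.02
tool_pos: [0.6717, -0.1193, 0.1229]
tool_rot: [-179.8, -0.1, 103.1]
force: [0.1, -0.5, -0.2]
grip_width: 0.0218
grasp_force: 0.0
tray [ 0.0626 -0.0891] z 0.1229 rot [-1.7977e+02 -1.2000e-01  1.0307e+02] F [ 0.1 -0.5 -0.2] t 10.025 w 0.021761044335544905
wrist blue 1300 [278.6 188.7] [ 0.0647 -0.0605]
top red 56 [243.8 213.4] [-0.009   0.1381]
top red 48 [414.2 235. ] [-0.1951 -0.3439]
top yellow 8 [252.9 215. ] [-0.0203  0.1126]
top blue 41 [301.  175.4] [ 0.0633 -0.0584]
```

```bash
python3 -m creep '{"translation":[[0,0.015,0.68],[0,0,0],[0.18,0,0],[0.25,-0.12,0],[0.25,-0.12,0]],"turn":[[0,0,0],[0,0,0],[0,0,0],[0,0,0],[0,0,0]],"grip":[0.25,0.25,0.25,0.25,0.25]}' 
python3 s.py
```

```text
time_s: 10.75
tool_pos: [0.6442, -0.0694, 0.073]
tool_rot: [179.9, 0.0, 103.1]
force: [-0.4, 0.6, 0.2]
grip_width: 0.0218
grasp_force: 0.0
tray [ 0.0469 -0.0343] z 0.073 rot [1.7986e+02 3.0000e-02 1.0307e+02] F [-0.4  0.6  0.2] t 10.75 w 0.021797653910918403
wrist blue 2156 [275.5 230.5] [ 0.0472 -0.0161]
top red 55 [243.7 213.3] [-0.0088  0.1382]
top red 48 [414.2 235. ] [-0.1951 -0.3439]
```

```bash
python3 -m creep '{"translation":[[0.27,-0.147,0.04],[0.27,-0.147,0],[0.27,-0.147,0],[0.27,-0.147,0],[0,0,0]],"turn":[[0,0,0],[0,0,0],[0,0,0],[0,0,0],[0,0,0]],"grip":[0.25,0.25,0.25,0.25,0.25]}' 
python3 s.py
```

```text
time_s: 11.48
tool_pos: [0.5788, 0.0037, 0.0689]
tool_rot: [179.9, 0.0, 103.2]
force: [0.6, 0.3, -0.0]
grip_width: 0.0218
grasp_force: 0.0
tray [-0.0004  0.0516] z 0.0689 rot [1.7990e+02 5.0000e-02 1.0318e+02] F [ 0.6  0.3 -0. ] t 11.475 w 0.02181869953276402
wrist red 1594 [278.2  95.5] [0.0007 0.1374]
wrist yellow 513 [255.3 140.4] [-0.01    0.1171]
wrist blue 2261 [272.6 227.3] [-0.0018  0.0732]
top red 52 [243.8 213.5] [-0.0092  0.1383]
top red 42 [414.4 234.9] [-0.1948 -0.3445]
```

```bash
python3 -m creep '{"translation":[[0,0.01,0],[0.22,0,0],[0.17,0,0],[0.06,0,0],[0,0,0]],"turn":[[0,0,0],[0,0,0],[0,0,0],[0,0,0],[0,0,0]],"grip":[0.17,0.17,0.17,0.17,0.17]}' 
python3 -m creep '{"translation":[[0,0,0],[0,0,0]],"turn":[[0,0,0],[0,0,0]],"grip":[0.17,0.17]}' >/dev/null
python3 s.py w7
```

```text
time_s: 12.2
tool_pos: [0.571, 0.0382, 0.0673]
tool_rot: [-180.0, 0.0, 103.1]
force: [-0.0, -0.6, -0.4]
grip_width: 0.0147
grasp_force: 0.0
tray [-0.0004  0.0855] z 0.0673 rot [-1.8000e+02  2.0000e-02  1.0295e+02] F [ 1.6 -0.4 -0.4] t 12.45 w 0.014763557735220159
wrist red 1444 [277.2 149.2] [0.0007 0.147 ]
wrist yellow 753 [253.4 192.5] [-0.011   0.1259]
wrist blue 954 [331.  153.5] [0.0262 0.1451]
top red 42 [414.6 234.9] [-0.195 -0.345]
top red 33 [242.6 213.9] [-0.0096  0.142 ]
```

View pics/w7.png

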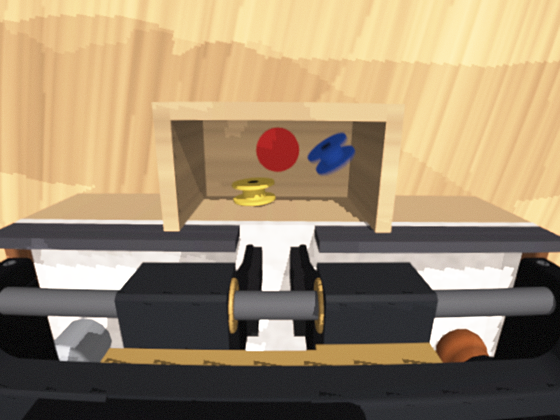

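All three bobbins are in the slot: red (277,149), yellow (253,193) and blue (331,153), with blue possibly still rolling. I'll lift clear, let it settle and compare positions.

```bash
python3 -m creep '{"translation":[[-0.1,0,-0.5],[0,0,-0.5],[0,0,-0.3],[0,0,0],[0,0,0]],"turn":[[0,0,0],[0,0,0],[0,0,0],[0,0,0],[0,0,0]],"grip":[0.17,0.17,0.17,0.17,0.17]}' >/dev/null;for i in 1 2; do python3 -m creep '{"translation":[[0,0,0],[0,0,0],[0,0,0],[0,0,0],[0,0,0]],"turn":[[0,0,0],[0,0,0],[0,0,0],[0,0,0],[0,0,0]],"grip":[0.17,0.17,0.17,0.17,0.17]}' >/dev/null;  python3 s.py w8;done
```

```text
tray [-0.0004  0.0781] z 0.1713 rot [-1.80e+02  1.00e-02  1.03e+02] F [-0.2  0.3  0.6] t 13.8 w 0.014746869123974072
wrist red 667 [276.8 128. ] [0.0009 0.1431]
wrist yellow 198 [260.6 158.1] [-0.0119  0.1196]
wrist blue 210 [314.3 128.1] [0.03   0.1431]
top red 42 [414.4 234.9] [-0.1948 -0.3445]
top red 32 [242.3 213.8] [-0.0092  0.1426]
tray [-0.0004  0.0782] z 0.1713 rot [-180.      0.    103.01] F [-0.2  0.1  0.4] t 14.525 w 0.015036380729967555
wrist red 667 [276.8 128. ] [0.0009 0.143 ]
wrist yellow 195 [260.7 157.9] [-0.0119  0.1197]
wrist blue 208 [314.4 128. ] [0.0301 0.1432]
top red 42 [414.4 234.9] [-0.1948 -0.3445]
top red 33 [242.4 213.9] [-0.0095  0.1425]
```

View pics/w8.png

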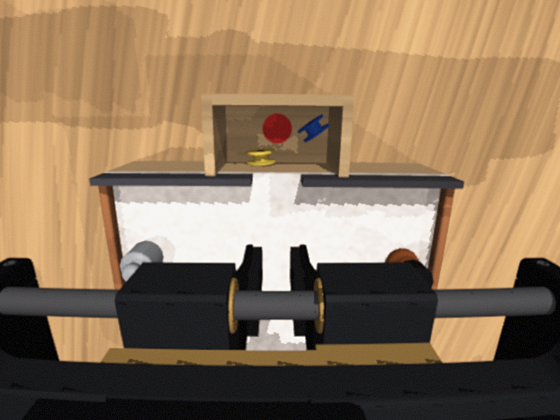

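All three rest in the slot, with red at (277,128), yellow at (261,158) and blue at (314,128). None moved between the two looks, and the arm is clear.

```bash
python3 -c "
from cell import env
print(env.sign_off())"
```

```text
the job is handed in; nothing more can be done
None
```

I swept the red, yellow and blue bobbins into the slot in that order and handed the job in at about 14.5 s; the last images show all three at rest there with the arm clear, but sign-off returned no verdict.

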